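Get the thumb plane out from behind the glue pots

TASK

The little brass thumb plane is stuck behind the glue pots: move the wide low pot to the middle of the black rubber mat and stand the tall narrow pot inside it, with the two handles at least a quarter turn apart. Then set the thumb plane upright on the middle of the pale wooden rest, lengthwise along it, and after that put the pots back on their corks, tall pot on the square cork and wide pot on the round one, each upright and in the middle. Leave the large steel plane and the white glue bottle where they stand.

Things in the scene. Friction and masses are not known exactly. Their poses are not given: they have to be found in the camera images.
- bath_c (a point): wide low steel pot, outside diameter 62 mm, height 42, inside diameter 56, floor 4 thick, loose, about 0.2 kg. Point: on its axis, half-way up (21 mm above its underside). x along its stick handle, z up. The handle, a 10 mm bar, leaves the wall 36 mm up and rises to 66 mm at its tip, 125 mm from the axis. At first on the round cork, handle pointing back over a plane
- glue_c (a point): tall narrow aluminium pot, outside diameter 40 mm, height 90, loose, about 0.2 kg. Point: on its axis, half-way up (45 mm above its underside). x along its stick handle, z up. The handle, a level 9 mm wooden bar, is 72 to 75 mm up, its tip 100 mm from the axis. At first on the square cork, handle pointing back over a plane. Nested, it stands 52 mm proud of the wide pot's rim
- glue_tip (a point): tip of the tall pot's handle, 100 mm from its axis, 75 mm above its underside
- thumb_c (a point): small brass thumb plane, 90 mm long, 34 mm wide with flat parallel sides 28 mm high, 36 mm high in all, loose, about 0.25 kg. Point: centre, half-way up (18 mm above the sole). x along its length, z up. It lies on the same board as the corks, behind the pots (farther from the robot)
- cork_round: round cork, diameter 84 mm, 4 mm thick, fixed on a dark wooden board whose top is 12 mm above the bench. Origin: centre of its underside; z up. Place of the wide pot
- cork_square: square cork, 64 x 64 mm, 4 mm thick, fixed on the same board. Origin: centre of its underside; z up. Place of the tall pot. The corks lie 150 mm apart
- mat: square black rubber mat, 95 x 95 mm, 4 mm thick, fixed on the bench to one side of the board; the side area. Origin: centre of its underside; z up
- rest: pale wooden rest, a flat slab 140 x 70 mm, 10 mm thick, fixed on the bench on the other side of the board. Origin: centre of its underside; x along its length, z up
- block_c (a point): large grey steel block plane, 140 mm long, 48 mm wide, 40 mm high, loose, about 0.7 kg, on the board beside the thumb plane; leave it. Point: centre, half-way up (20 mm); x along its length
- gluebottle: white bottle with an orange cap, diameter 52 mm, height 150 mm, loose, standing on the bench at one back corner of the board; leave it. Origin: centre of its underside
Not all that is in view belongs to the job. Leave any blue or purple look-alike of the part that bears bath_c alone.

How it is judged (in metres and radians):
On the way, in this order (a step that is already met when the one before it is completed fails the run):
1. the tall pot stands inside the wide pot on the mat, handles turned clear of each other, let go (horizontal distance between bath_c and mat below 0.02 m and z of bath_c in the frame of mat below 0.029 m and angle between each of bath_c, glue_c's own z axis and vertical below 0.12 rad and horizontal distance between glue_c and bath_c below 0.012 m and z of glue_c in the frame of bath_c between 0.02 and 0.034 m and x of glue_tip in the frame of bath_c below 0.045 m and contact force between the fingers and bath below 0.1 N and contact force between the fingers and glue below 0.1 N and linear speed of each of bath, glue below 0.03 m/s), for 0.3 s.
2. the thumb plane lies along the rest, let go, while the nested pots still stand on the mat (all of step 1 and horizontal distance between thumb_c and rest below 0.015 m and z of thumb_c in the frame of rest below 0.034 m and angle between thumb_c's own z axis and vertical below 0.12 rad and angle between the x axis of thumb_c and the x axis of rest, either way round below 0.26 rad and contact force between the fingers and thumb below 0.1 N and linear speed of thumb below 0.03 m/s), for 0.3 s.
At the end, for the whole second after the job is handed in: Wide pot on the round cork and tall pot on the square cork, upright, within 13 mm of centre; thumb plane upright on the rest, within 15 mm of centre and 15 degrees of its length; all released and at rest. (Nested on the mat before: within 20 mm of centre, handles over 63 degrees apart.) (horizontal distance between bath_c and cork_round below 0.013 m and z of bath_c in the frame of cork_round below 0.029 m and angle between each of bath_c, glue_c, thumb_c's own z axis and vertical below 0.12 rad and horizontal distance between glue_c and cork_square below 0.013 m and z of glue_c in the frame of cork_square below 0.053 m and horizontal distance between thumb_c and rest below 0.015 m and z of thumb_c in the frame of rest below 0.034 m and angle between the x axis of thumb_c and the x axis of rest, either way round below 0.26 rad and contact force between the fingers and bath below 0.1 N and contact force between the fingers and glue below 0.1 N and contact force between the fingers and thumb below 0.1 N and linear speed of each of bath, glue, thumb below 0.03 m/s); the robot touches nothing.
It fails at once if the large steel plane is moved more than 30 mm (distance of block_c from where it was at the start of the episode above 0.03 m).
It fails at once if the glue bottle is moved more than 30 mm or knocked over (distance of gluebottle from where it was at the start of the episode above 0.03 m or angle between gluebottle's own z axis and vertical above 0.4 rad).
It also fails if it takes over 128 s, if anything falls off the work surface, if the arm or the gripper's body presses on something with over 40 N, if the wrist force passes 120 N, or if a joint passes its speed limit or range.

ROBOT

A 6-joint arm with a two-finger parallel gripper is mounted at the origin on the work surface. World frame = base frame: x ahead of the robot, y to its left, z up, the work surface at z = 0. Lengths are in m, angles in degrees, forces in N, time in s.
With the tool pointing down it reaches from about 0.4 to 0.825 m from the base axis. Payload 7 kg.
Tool frame: the origin (TCP) lies at the centre of the arm's flange, where the gripper is bolted on; the fingertips stand 178 mm ahead of it and the grasp point (between the pads) lies 159 mm ahead of it (r.tips_ahead is the z of the fingertips in the tool frame, in m); z points along the fingers, y is the line along which they close (so a half turn about z gives the same grasp; the last joint's range is limited). The gripper opens to 88 mm and grips with 3 to 60 N. Pads are 19 mm wide; open, the fingers measure 130 mm over their backs; the gripper's body (78 mm by 193 mm) begins 47 mm behind the grasp point.
Start: joints at [89.846, 20.546, 0.682, 0, -70.136, -16.507], TCP at [0.194, 0.647, 0.405] pointing down, gripper open.
Joint ranges: [-176.03, 176.03], [-82.01, 121.73], [-58.28, 71.71], [-173.87, 95.51], [-174.79, -0.11], [-173.66, 173.66]. Speed limits (degrees/s): [136.94, 136.94, 172.46, 180, 180, 180].

INTERFACE

Orientations are given as [roll, pitch, yaw] about the fixed x, y, z axes, in that order (R = Rz(yaw) Ry(pitch) Rx(roll)).
In Python, from plant import r gives the robot as it stands. The module is installed in compiled form; this text tells all that it offers.
- The arm moves only by the shell command python3 -m pendant 'ROWS' [FORCE]. ROWS is JSON, a list that holds one entry, the list of rows, each a list of 7 numbers: the shift along the tool's x, y, z in m, then the turn, a rotation vector about the tool's x, y, z in degrees, then the gripper command: -1 is shut, 1 is fully open, values between are in proportion. A call has 1 to 5 rows; each row is the pose to reach, as a shift and turn from the pose commanded when the call began, along the tool's axes at that moment; what a row does not reach only later rows make up. A row lasts 1/10 s, in which the tool goes at most 50 mm and 8.59 degrees, less where a joint would pass 70% of its speed; a pose out of reach is approached as far as the arm can. A call with a gripper value outside its range is refused whole. The fingers move at their own pace and stop on an object; FORCE is the grip in N (left out, the last holds). Time passes only in rows, so rows that repeat a pose let the fingers close. It gives the time, the measured TCP pose, the force, the opening and the grip force at its end, in the units of the state.
- r.get_state(): the state, without advancing time (a new reading comes with each control period).
- r.capture(name): name is "scene" or "top" or "wrist"; returns the picture (400x640x3 uint8, red, green, blue); there is no depth.
- r.camera_params(name): a dict with "fx", "fy", "cx", "cy" (pixels), "R" (3x3) and "t" (3): a world point X has camera coordinates R X + t. Camera axes: x right, y down, z forward; pixel columns grow to the right and rows downward; lengths in m; the calibration is good to about 2 mm. The wrist camera is an equidistant fisheye: a pixel r from the principal point sees the ray r / f radians off the axis. A picture is of the moment at which its call begins: read the wrist's pose just before it. camera_params takes no time and is no camera call; for the wrist camera it gives the pose at the moment of the call.
- r.close_job(): hands the job in; it is judged then, once.
The state is a dict: "time_s": time; "joints": joint angles; "qd": joint speeds; "joint_torque": joint torques, N m; "tcp_pos": TCP position; "eef_rot": TCP orientation; "contact_force": force on the tool from outside, world axes, zero at the start; "moment": the same for the moment, N m; "gripper_width": finger opening in m; "gripper_force": force on a finger pad.
Only numpy, scipy, OpenCV 4.12 (cv2) and the standard library are available. Lean on these libraries where they do the work, as an engineer would, in place of code of your own. Each camera call takes 0.05 s, during which the arm holds its last target. There are 200 camera calls.

## Working session

There is one attempt and no reset: what is moved stays moved. The work goes in short steps, Python scripts to look and compute and a shell command to move; the robot and the scene stay as the last step left them, time stands still between calls to the robot, and variables do not carry over. Pictures are saved under pics/ and viewed, at most 14 in all, crops included, and the job is handed in when it is done.

```bash
mkdir -p pics; python3 - <<'E'
from plant import r
import cv2
for n in ("scene","top"):
    im=r.capture(n); cv2.imwrite(f"pics/{n}0.png",im[:,:,::-1]); p=r.camera_params(n); print(n,p)
print(r.get_state(), r.tips_ahead)
E
```

```text
scene {'fx': 403.12227061878764, 'fy': 403.12227061878764, 'cx': 317.58946284134123, 'cy': 197.6893273581004, 'R': array([[-0.88335336,  0.4683451 ,  0.01843146],
       [ 0.3202897 ,  0.63187971, -0.70579213],
       [-0.34220075, -0.61756044, -0.70817918]]), 't': array([ 0.39023855, -0.09029327,  1.36919014])}
top {'fx': 457.7230305215904, 'fy': 457.7230305215904, 'cx': 327.0624979477546, 'cy': 204.65563548806452, 'R': array([[ 0.01842835, -0.99969353, -0.0165298 ],
       [-0.99725327, -0.01719213, -0.07204403],
       [ 0.07173777,  0.01781204, -0.99726447]]), 't': array([0.01006159, 0.45700558, 1.23681338])}
{'time_s': 0.1, 'joints': array([ 8.98457411e+01,  2.05864946e+01,  6.37833362e-01, -1.89823460e-02,
       -7.01371016e+01, -1.65076481e+01]), 'qd': array([ 0.06111252, -0.0576074 ,  0.033202  ,  0.14852999,  0.06178962,
       -0.08113132]), 'joint_torque': array([-2.35984517e-03, -5.84164023e+01,  2.93752956e+01,  7.01557964e+00,
        1.02195988e-02, -5.52056918e-05]), 'tcp_pos': array([0.19347892, 0.64647907, 0.40381267]), 'eef_rot': array([ 1.79912701e+02, -7.26129110e-03, -1.66683645e+01]), 'contact_force': array([0.41392053, 0.60993828, 0.00449325]), 'moment': array([-0.04868162, -0.03631402,  0.01702921]), 'gripper_force': 0.0, 'gripper_width': 0.08764497159682444} 0.1781
```

View pics/top0.png

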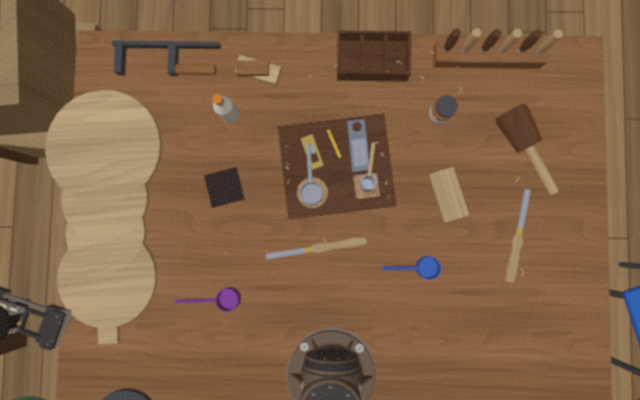

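View pics/scene0.png

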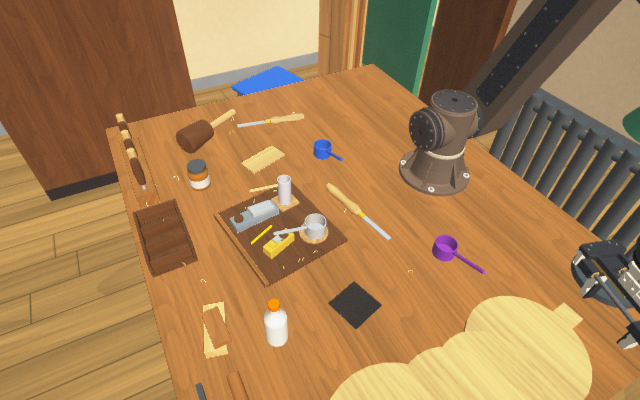

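Wide pot candidates in the top view are the steel pot at (312,192), blue one at (428,267) and purple one at (228,299). I choose the steel one on the round cork. The thumb plane is brass at (312,152), with a thin yellow pencil at (334,144) as a decoy. The tall pot is at (368,183), mat (224,187), rest (449,194), block plane (358,147) and bottle (226,108).

```bash
cat > h.py <<'E'
from plant import r
import numpy as np, cv2
def ray(c,u,v):
    p=r.camera_params(c) if isinstance(c,str) else c
    if c=="wrist" or (not isinstance(c,str)):
        x,y=(u-p['cx'])/p['fx'],(v-p['cy'])/p['fy'];t=np.hypot(x,y);s=np.sinc(t/np.pi);d=np.array([x*s,y*s,np.cos(t)])
    else: d=np.array([(u-p['cx'])/p['fx'],(v-p['cy'])/p['fy'],1])
    return -p['R'].T@p['t'], p['R'].T@d
def pt(c,u,v,z):
    o,d=ray(c,u,v); return o+d*(z-o[2])/d[2]
def proj(p,X):  # fisheye
    q=p['R']@np.array(X)+p['t'];t=np.arctan2(np.hypot(*q[:2]),q[2]);n=np.hypot(*q[:2]);return p['cx']+p['fx']*t*q[0]/n,p['cy']+p['fy']*t*q[1]/n
E
python3 - <<'E'
from h import *
im=cv2.imread("pics/top0.png")
cv2.imwrite("pics/topc.png",cv2.resize(im[100:230,200:480],None,fx=2.85,fy=2.85,interpolation=cv2.INTER_CUBIC))
def show(n,m,z):
    cs,_=cv2.findContours(m.astype(np.uint8),0,2)
    for c in sorted(cs,key=cv2.contourArea)[-2:]:
        if cv2.contourArea(c)<20: continue
        (u,v),(w,h),a=cv2.minAreaRect(c); b=cv2.boxPoints(((u,v),(w,h),a))
        print(n,np.round([u,v,w,h,a],1),pt("top",u,v,z).round(4)[:2]," corners",np.array([pt("top",*q,z)[:2] for q in b]).round(3).tolist())
roi=np.zeros(im.shape[:2],bool)
hsv=cv2.cvtColor(im,cv2.COLOR_BGR2HSV).astype(int); H,S,V=hsv[...,0],hsv[...,1],hsv[...,2]
def R(a,b,c,d):
    m=np.zeros_like(roi);m[b:d,a:c]=1;return m
show("mat",R(195,160,255,215)&(V<60),.004)
show("rest",R(420,160,480,230)&(V>150)&(S<130),.01)
for n,(a,b) in dict(mat=(224,187),rest=(449,194),thumb=(309,147),board=(290,150),wood=(260,200),corkR=(325,203),corkS=(358,192)).items(): print(n,hsv[b,a])
E
```

```text
mat [223.8 186.8  31.5  31.3  76. ] [0.5026 0.3068]  corners [[0.534, 0.361], [0.557, 0.277], [0.471, 0.253], [0.449, 0.337]]
rest [448.7 194.5  51.2  25.6  71.6] [ 0.4911 -0.3149]  corners [[0.546, -0.259], [0.57, -0.326], [0.436, -0.37], [0.413, -0.304]]
mat [ 6 83 46]
rest [ 17  81 170]
thumb [102   9 146]
board [  9 130  86]
wood [ 14 118 130]
corkR [  9 115  95]
corkS [ 16 100 155]
```

View pics/topc.png

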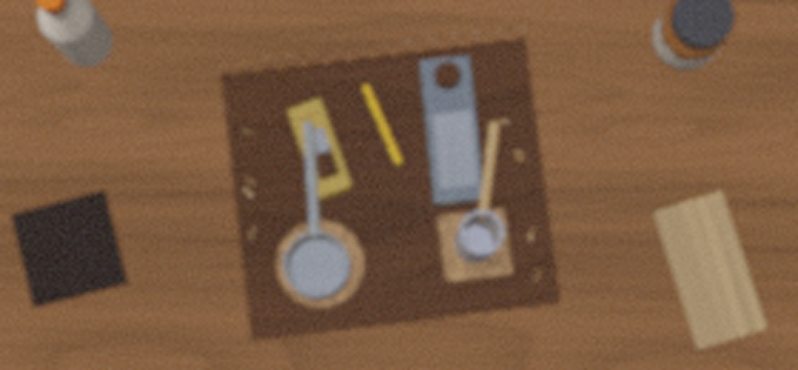

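The crop confirms it: the steel pot has its rim at (318,266) and its handle tip at (309,124) over the brass plane (corners 287,110 to 352,186). The tall pot rim is at (481,234), with its handle tip at (495,122).

```bash
cat >> h.py <<'E'
from scipy.spatial.transform import Rotation as Ro
def go(x,y,z,yaw,grasp=True):
    """tool shift/turn to bring the grasp point to x,y,z (tool down, yaw of tool x)"""
    s=r.get_state(); R0=Ro.from_euler('xyz',s['eef_rot'],degrees=True); R1=Ro.from_euler('xyz',[180,0,yaw],degrees=True)
    t=np.array([x,y,z+.159])
    d=R0.inv().apply(t-s['tcp_pos']); w=(R0.inv()*R1).as_rotvec(degrees=True)
    print("go",d.round(4),w.round(2),"t",s['time_s'],"n",np.ceil(max(np.linalg.norm(d)/.05,np.linalg.norm(w)/8.59)))
E
python3 - <<'E'
from h import *
C=lambda x,y,z: pt("top",200+(x+.5)/2.85-.5,100+(y+.5)/2.85-.5,z)[:2].round(4)
b=C(318,266,.058);bt=C(309,124,.082);g=C(481,234,.106);gt=C(495,122,.091)
print("bath",b,"cork",C(320,264,.016),"tip",bt,np.degrees(np.arctan2(*(bt-b)[::-1])),np.linalg.norm(bt-b))
print("glue",g,"cork",np.mean([C(*q,.016) for q in((437,213),(507,207),(513,274),(446,281))],0),"tip",gt,np.degrees(np.arctan2(*(gt-g)[::-1])),np.linalg.norm(gt-g))
print("thumb",[C(*q,.04) for q in((287,110),(322,98),(352,186),(318,198))])
print("bottle cap",C(50,3,.15),"block",[C(*q,.05) for q in((420,60),(470,56),(481,200),(436,204))])
go(.49,.04,.25,0)
E
```

```text
bath [0.484 0.06 ] cork [0.4901 0.0603] tip [0.6128 0.0698] 4.351077951573885 0.12917228804972067
glue [ 0.5106 -0.0877] cork [ 0.512225 -0.0893  ] tip [ 0.6153 -0.1003] -6.862193515665283 0.1054554408269198
thumb [array([0.6347, 0.0937]), array([0.6468, 0.0605]), array([0.5626, 0.0303]), array([0.5506, 0.0623])]
bottle cap [0.7026 0.2949] block [array([ 0.6823, -0.0321]), array([ 0.6869, -0.0794]), array([ 0.5496, -0.0914]), array([ 0.5452, -0.0492])]
go [ 0.458   0.496  -0.0044] [ 9.000e-02  1.000e-02 -1.667e+01] t 0.1 n 14.0
```

```bash
python3 -m pendant '[[[0.16,0.17,0,0,0,-20.7,1],[0.16,0.17,0,0,0,-20.7,1],[0.16,0.17,0,0,0,-20.7,1],[0.16,0.17,0,0,0,-20.7,1],[0.16,0.17,0,0,0,-20.7,1]]]' 30; python3 -c "
from h import *
go(.487,.06,.19,4); print(r.get_state()['joints'].round(1))"
```

```text
time_s: 0.6
tcp_pos: [0.2988, 0.435, 0.4045]
eef_rot: [180.0, 0.0, 4.0]
contact_force: [0.4, 1.1, 0.1]
gripper_width: 0.0874
gripper_force: 0.0
go [0.1616 0.3871 0.0557] [0.03 0.02 0.  ] t 0.6 n 9.0
[ 76.8   6.7 -17.8  -0.  -65.6  17.2]
```

```bash
python3 -m pendant '[[[0.085,0.2,0.02,0,0,0,1],[0.085,0.2,0.02,0,0,0,1],[0.085,0.2,0.02,0,0,0,1],[0.085,0.2,0.02,0,0,0,1],[0.085,0.2,0.02,0,0,0,1]]]' ; python3 -m pendant '[[[0.077,0.187,0.036,0,0,0,1],[0.077,0.187,0.036,0,0,0,1],[0.077,0.187,0.036,0,0,0,1],[0.077,0.187,0.036,0,0,0,1],[0.077,0.187,0.036,0,0,0,1]]]'; python3 -c "
from h import *
import pickle
p=r.camera_params('wrist'); im=r.capture('wrist'); cv2.imwrite('pics/w1.png',im[:,:,::-1]); pickle.dump(p,open('w1.pkl','wb'))
for n,X in dict(bath=(.484,.06,.058),corkR=(.49,.06,.016),glue=(.5106,-.0877,.106),thumb=(.599,.0617,.04)).items(): print(n,np.round(proj(p,X)))
go(.487,.06,.04,4)"
```

```text
time_s: 1.1
tcp_pos: [0.3974, 0.2409, 0.3841]
eef_rot: [180.0, 0.1, 3.9]
contact_force: [0.4, 0.7, 0.1]
gripper_width: 0.0876
gripper_force: 0.0
time_s: 1.6
tcp_pos: [0.4877, 0.0591, 0.3471]
eef_rot: [179.9, 0.2, 3.8]
contact_force: [-0.3, 0.8, -1.1]
gripper_width: 0.0873
gripper_force: 0.0
bath [317. 202.]
corkR [317. 185.]
glue [495. 198.]
thumb [323.  75.]
go [-1.000e-04  1.000e-04  1.484e-01] [ 0.06  0.13 -0.23] t 1.65 n 3.0
```

View pics/w1.png

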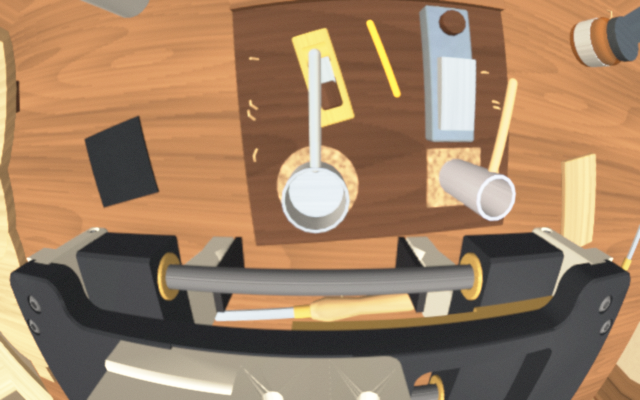

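The wrist view shows the steel pot rim centred at about (316,200) with its handle running to (315,52). The tall pot rim is at (496,197) with its handle tip at (513,82). The thumb plane is at (323,77).

```bash
python3 - <<'E'
from h import *
import pickle
p=pickle.load(open('w1.pkl','rb'))
P=lambda u,v,z: pt(p,u,v,z)[:2].round(4)
im=cv2.imread('pics/w1.png');hsv=cv2.cvtColor(im,cv2.COLOR_BGR2HSV);H,S,V=[hsv[...,i].astype(int) for i in range(3)]
b=P(316,200,.058);g=P(496,197,.106)
print("bath",b,"L",P(282,200,.058),"R",P(350,200,.058),"tip",P(315,52,.084),"glue",g,"tip",P(513,82,.092))
m=((H>8)&(H<25)&(S>70)&(V>150)).astype(np.uint8)
for n,(a,c,d,e) in dict(R=(265,140,370,240),S=(418,140,490,215)).items():
    q=np.zeros_like(m);q[c:e,a:d]=m[c:e,a:d];pts=np.argwhere(q)[:,::-1]
    W=np.array([P(*t,.016) for t in pts]);print(n,len(W),W.min(0),W.max(0))
print("sq corners",[P(*t,.016) for t in((427,149),(428,206),(480,148))])
print("thumb",[P(*t,.04) for t in((292,40),(325,29),(354,118),(322,127))])
go(*b,.036,0)
E
```

```text
bath [0.4855 0.0606] L [0.4835 0.0915] R [0.4876 0.0298] tip [0.6116 0.0692] glue [ 0.5118 -0.0885] tip [ 0.6116 -0.1005]
R 1698 [ 0.4316 -0.0007] [0.5325 0.1029]
S 1728 [ 0.4739 -0.1331] [ 0.5465 -0.0512]
sq corners [array([ 0.537 , -0.0523]), array([ 0.4751, -0.0627]), array([ 0.5456, -0.1164])]
thumb [array([0.6313, 0.0923]), array([0.6439, 0.0628]), array([0.5612, 0.0305]), array([0.5506, 0.0594])]
go [-0.0016 -0.0006  0.1524] [0.07 0.13 3.77] t 1.65 n 4.0
```

```bash
python3 -m pendant '[[[-0.002,0,0.05,0,0,0,1],[-0.002,0,0.1,0,0,0,1],[-0.002,0,0.149,0,0,0,1],[-0.002,0,0.149,0,0,0,1],[-0.002,0,0.149,0,0,0,1]]]' ; python3 -m pendant '[[[0,0,0,0,0,0,-0.6],[0,0,0,0,0,0,-0.6],[0,0,0,0,0,0,-0.6],[0,0,0,0,0,0,-0.6],[0,0,0,0,0,0,-0.6]]]' 30; python3 -m pendant '[[[0,0,-0.02,0,0,0,-0.6],[0,0,-0.05,0,0,0,-0.6],[0,0,-0.07,0,0,0,-0.6],[0,0,-0.1,0,0,0,-0.6],[0,0,-0.1,0,0,0,-0.6]]]'; python3 -c "
from h import *
print('mat',[pt('top',*q,.004)[:2].round(4) for q in((223.8,186.8),)])
go(.5026,.3068,.15,34)"
```

```text
time_s: 2.15
tcp_pos: [0.485, 0.0639, 0.2]
eef_rot: [179.9, 0.1, 4.1]
contact_force: [0.8, -0.9, 0.6]
gripper_width: 0.0878
gripper_force: 0.0
time_s: 2.65
tcp_pos: [0.4853, 0.0632, 0.2012]
eef_rot: [-180.0, -0.1, 4.1]
contact_force: [-3.0, -0.0, 11.3]
gripper_width: 0.0625
gripper_force: 30.0
time_s: 3.15
tcp_pos: [0.4859, 0.0635, 0.3036]
eef_rot: [-179.9, -0.4, 4.1]
contact_force: [0.0, 0.6, -2.7]
gripper_width: 0.0619
gripper_force: 30.0
mat [array([0.5025, 0.3068])]
go [ 0.0339 -0.2416 -0.0046] [ -0.04  -0.39 -29.94] t 3.15 n 5.0
```

```bash
python3 -m pendant '[[[0.034,-0.242,0,0,0,-30,-0.6],[0.034,-0.242,0,0,0,-30,-0.6],[0.034,-0.242,0,0,0,-30,-0.6],[0.034,-0.242,0,0,0,-30,-0.6],[0.034,-0.242,0,0,0,-30,-0.6]]]' ; python3 -c "
from h import *
import pickle
p=pickle.load(open('w1.pkl','rb'))
print(np.mean([pt(p,*q,.004) for q in((86,137),(139,117),(158,191),(104,206))],0).round(4))
go(.5026,.3068,.029,34)"
```

```text
time_s: 3.65
tcp_pos: [0.5013, 0.309, 0.299]
eef_rot: [-180.0, 0.0, 34.2]
contact_force: [0.8, 0.1, -2.1]
gripper_width: 0.0624
gripper_force: 30.0
[0.5016 0.3049 0.004 ]
go [-1.00e-04  2.50e-03  1.11e-01] [-0.01  0.04  0.2 ] t 3.65 n 3.0
```

```bash
python3 -m pendant '[[[0,0.003,0.05,0,0,0,-0.6],[0,0.003,0.09,0,0,0,-0.6],[0,0.003,0.104,0,0,0,-0.6],[0,0.003,0.109,0,0,0,-0.6],[0,0.003,0.109,0,0,0,-0.6]]]' ; python3 -m pendant '[[[0,0,0,0,0,0,-0.6],[0,0,0,0,0,0,0.8],[0,0,0,0,0,0,0.8],[0,0,0,0,0,0,0.8],[0,0,0,0,0,0,0.8]]]';  python3 -m pendant '[[[0,0,-0.03,0,0,0,0.8],[0,0,-0.08,0,0,0,0.8],[0,0,-0.13,0,0,0,0.8],[0,0,-0.17,0,0,0,0.8],[0,0,-0.17,0,0,0,0.8]]]';python3 -c "
from h import *
go(.5118,-.088,.22,-7)"
```

```text
time_s: 4.15
tcp_pos: [0.5026, 0.3038, 0.1899]
eef_rot: [180.0, 0.2, 34.0]
contact_force: [-0.1, 1.1, -3.7]
gripper_width: 0.0627
gripper_force: 30.0
time_s: 4.65
tcp_pos: [0.5036, 0.3045, 0.1909]
eef_rot: [-180.0, -0.0, 34.0]
contact_force: [0.6, 1.4, -0.6]
gripper_width: 0.0784
gripper_force: 0.0
time_s: 5.15
tcp_pos: [0.5047, 0.3053, 0.3678]
eef_rot: [-179.9, -0.6, 34.1]
contact_force: [0.8, 0.5, -0.9]
gripper_width: 0.0788
gripper_force: 0.0
go [-0.2145  0.3297 -0.0141] [-0.31 -0.59 41.09] t 5.15 n 8.0
```

```bash
python3 -m pendant '[[[-0.125,0.192,0,0,0,41,0.3],[-0.125,0.192,0,0,0,41,0.3],[-0.125,0.192,0,0,0,41,0.3],[-0.125,0.192,0,0,0,41,0.3],[-0.125,0.192,0,0,0,41,0.3]]]' ;python3 -c "
from h import *
go(.5118,-.088,.209,-7)"
```

```text
time_s: 5.65
tcp_pos: [0.5066, 0.0725, 0.3609]
eef_rot: [-180.0, -0.0, -7.4]
contact_force: [0.8, 0.1, 0.8]
gripper_width: 0.0573
gripper_force: 0.0
go [ 0.0257  0.1585 -0.0072] [-0.01 -0.01 -0.37] t 5.65 n 4.0
```

```bash
python3 -m pendant '[[[0.026,0.158,0,0,0,0,0.5],[0.026,0.158,0,0,0,0,0.5],[0.026,0.158,0,0,0,0,0.5],[0.026,0.158,0,0,0,0,0.5],[0.026,0.158,0,0,0,0,0.5]]]' ;python3 -c "
from h import *
import pickle
p=r.camera_params('wrist'); im=r.capture('wrist'); cv2.imwrite('pics/w2.png',im[:,:,::-1]); pickle.dump(p,open('w2.pkl','wb'))
print(np.round(proj(p,(.5118,-.088,.106))))
go(.5118,-.088,.086,-7)"
```

```text
time_s: 6.15
tcp_pos: [0.5138, -0.0864, 0.3606]
eef_rot: [180.0, 0.0, -7.2]
contact_force: [0.8, 0.4, 0.1]
gripper_width: 0.0658
gripper_force: 0.0
[320. 212.]
go [-0.0018  0.003   0.1156] [-0.01 -0.01 -0.09] t 6.2 n 3.0
```

View pics/w2.png

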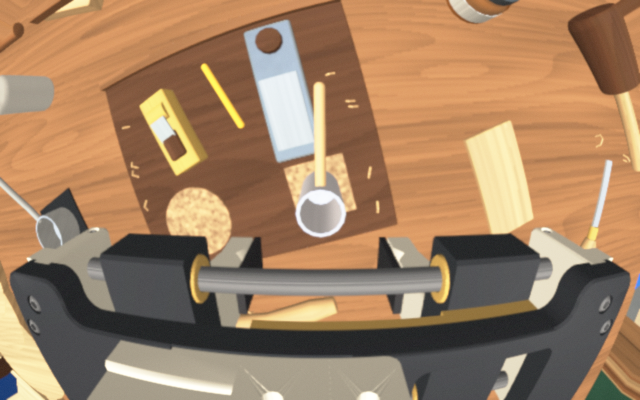

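The tall pot rim is at (320,212), as predicted. The round cork is bare at about (199,220), the thumb plane is unobstructed at (174,132) and the rest is at (500,178).

```bash
python3 -m pendant '[[[-0.002,0.002,0.05,0,0,0,0.5],[-0.002,0.002,0.1,0,0,0,0.5],[-0.002,0.002,0.115,0,0,0,0.5],[-0.002,0.002,0.115,0,0,0,0.5],[-0.002,0.002,0.115,0,0,0,0.5]]]' ; python3 -m pendant '[[[0,0,0,0,0,0,-0.8],[0,0,0,0,0,0,-0.8],[0,0,0,0,0,0,-0.8],[0,0,0,0,0,0,-0.8],[0,0,0,0,0,0,-0.8]]]' 25; python3 -m pendant '[[[0,0,-0.03,0,0,0,-0.8],[0,0,-0.07,0,0,0,-0.8],[0,0,-0.1,0,0,0,-0.8],[0,0,-0.13,0,0,0,-0.8],[0,0,-0.13,0,0,0,-0.8]]]';python3 - <<'E'
from h import *
import pickle
p=pickle.load(open('w2.pkl','rb'))
P=lambda u,v,z: pt(p,u,v,z)[:2].round(4)
print('cork',P(199,220,.016),P(166,220,.016),P(232,220,.016),P(199,187,.016))
t=np.array([P(*q,.04) for q in((141,103),(165,90),(207,157),(181,174))]);print('thumb',t,t.mean(0))
t=np.array([P(*q,.01) for q in((466,143),(511,121),(533,212),(491,233))]);print('rest',t,t.mean(0))
print('sq',np.mean([P(*q,.016) for q in((284,166),(343,155))],0))
im=r.capture('top');cv2.imwrite('pics/top1.png',cv2.resize(im[60:260,170:360,::-1],None,fx=3,fy=3,interpolation=cv2.INTER_CUBIC))
go(.504,.305,.2,-90)
E
```

```text
time_s: 6.7
tcp_pos: [0.5125, -0.0853, 0.2463]
eef_rot: [180.0, -0.0, -6.9]
contact_force: [0.7, -0.4, 1.1]
gripper_width: 0.0657
gripper_force: 0.0
time_s: 7.2
tcp_pos: [0.5121, -0.0864, 0.2463]
eef_rot: [-180.0, -0.1, -7.0]
contact_force: [0.1, -0.4, 5.5]
gripper_width: 0.0401
gripper_force: 25.0
time_s: 7.7
tcp_pos: [0.5127, -0.0865, 0.3798]
eef_rot: [-179.9, -0.4, -6.9]
contact_force: [-0.6, -0.2, -2.0]
gripper_width: 0.0399
gripper_force: 25.0
cork [0.4908 0.0578] [0.4957 0.1028] [0.4862 0.0166] [0.5297 0.0483]
thumb [[0.6356 0.0904]
 [0.6421 0.0582]
 [0.5636 0.022 ]
 [0.5507 0.0556]] [0.598   0.05655]
rest [[ 0.5427 -0.2614]
 [ 0.5659 -0.3277]
 [ 0.4441 -0.3686]
 [ 0.4249 -0.2994]] [ 0.4944   -0.314275]
sq [ 0.54135 -0.08465]
go [-0.0556 -0.3875  0.0187] [-0.21 -0.12 83.03] t 7.75 n 10.0
```

View pics/top1.png

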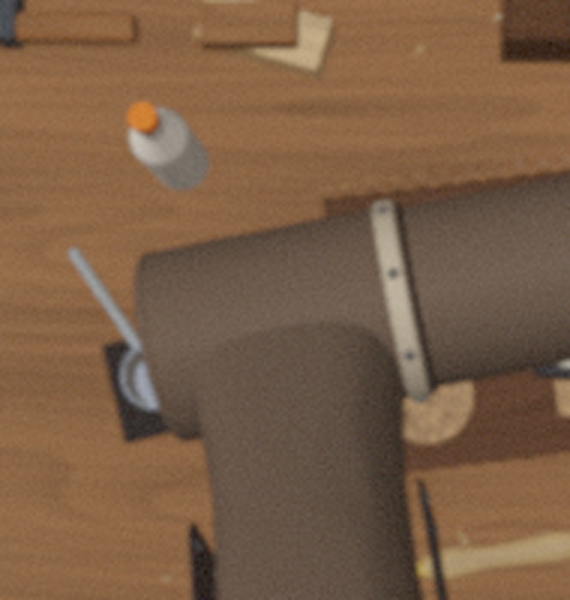

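```bash
python3 -m pendant '[[[-0.026,-0.195,0,0,0,42,-0.8],[-0.026,-0.195,0,0,0,42,-0.8],[-0.026,-0.195,0,0,0,42,-0.8],[-0.026,-0.195,0,0,0,42,-0.8],[-0.026,-0.195,0,0,0,42,-0.8]]]' ;python3 -c "
from h import *
go(.504,.23,.22,-92)"
```

```text
time_s: 8.25
tcp_pos: [0.5091, 0.1132, 0.3741]
eef_rot: [179.9, 0.1, -46.4]
contact_force: [0.5, -0.7, -1.4]
gripper_width: 0.04
gripper_force: 25.0
go [-0.0881 -0.0769 -0.0049] [1.100e-01 2.000e-02 4.561e+01] t 8.25 n 6.0
```

```bash
python3 -m pendant '[[[-0.088,-0.077,0,0,0,42.5,-0.8],[-0.088,-0.077,0,0,0,42.5,-0.8],[-0.088,-0.077,0,0,0,42.5,-0.8],[-0.088,-0.077,0,0,0,42.5,-0.8],[-0.088,-0.077,0,0,0,42.5,-0.8]]]' ;python3 -c "
from h import *
go(.503,.3045,.2,-100)"
```

```text
time_s: 8.75
tcp_pos: [0.5036, 0.228, 0.3736]
eef_rot: [179.8, -0.1, -88.5]
contact_force: [-0.5, -0.8, -1.8]
gripper_width: 0.0399
gripper_force: 25.0
go [-0.0765 -0.0014  0.0144] [ 0.15 -0.12 11.46] t 8.75 n 2.0
```

```bash
python3 -m pendant '[[[-0.077,-0.001,0.014,0,0,11.5,-0.8],[-0.077,-0.001,0.014,0,0,11.5,-0.8],[-0.077,-0.001,0.014,0,0,11.5,-0.8],[-0.077,-0.001,0.014,0,0,11.5,-0.8],[-0.077,-0.001,0.014,0,0,11.5,-0.8]]]' ;python3 -c "
from h import *
go(.503,.3045,.083,-100)
import pickle
p=r.camera_params('wrist'); im=r.capture('wrist'); cv2.imwrite('pics/w3.png',im[:,:,::-1]); pickle.dump(p,open('w3.pkl','wb'))
print([np.round(proj(p,(.503+.031*np.cos(a),.3045+.031*np.sin(a),.046))).tolist() for a in np.arange(0,6.28,.785)])"
```

```text
time_s: 9.25
tcp_pos: [0.5027, 0.3035, 0.3607]
eef_rot: [179.9, -0.1, -99.7]
contact_force: [-0.5, -0.1, -2.3]
gripper_width: 0.04
gripper_force: 25.0
go [-0.0012 -0.0003  0.1187] [ 0.07 -0.09  0.25] t 9.25 n 3.0
[[288.0, 201.0], [301.0, 220.0], [324.0, 225.0], [344.0, 213.0], [349.0, 190.0], [337.0, 170.0], [313.0, 165.0], [292.0, 178.0]]
```

View pics/w3.png

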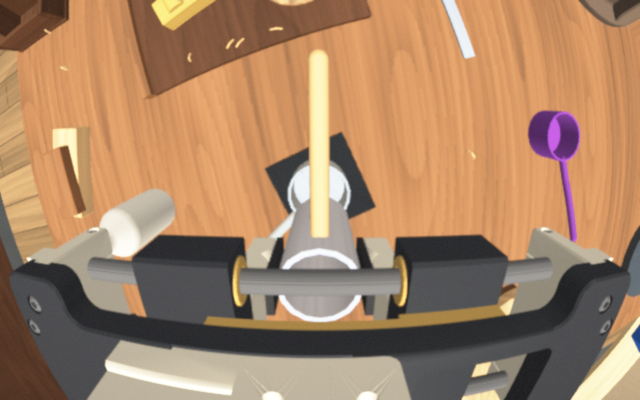

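```bash
python3 -m pendant '[[[0,0,0.05,0,0,0,-0.8],[0,0,0.08,0,0,0,-0.8],[0,0,0.1,0,0,0,-0.8],[0,0,0.115,0,0,0,-0.8],[0,0,0.121,0,0,0,-0.8]]]' ; python3 -m pendant '[[[0,0,0,0,0,0,-0.8],[0,0,0,0,0,0,0.2],[0,0,0,0,0,0,0.2],[0,0,0,0,0,0,0.2],[0,0,0,0,0,0,0.2]]]'; python3 -m pendant '[[[0,0,-0.03,0,0,0,0.2],[0,0,-0.07,0,0,0,0.2],[0,0,-0.11,0,0,0,0.2],[0,0,-0.15,0,0,0,0.2],[0,0,-0.15,0,0,0,0.2]]]';python3 - <<'E'
from h import *
im=r.capture('wrist'); cv2.imwrite('pics/w4.png',im[:,:,::-1])
go(.598,.060,.22,-160.5);go(.598,.060,.22,19.5)
E
```

```text
time_s: 9.8
tcp_pos: [0.5027, 0.3029, 0.2393]
eef_rot: [179.9, -0.1, -99.8]
contact_force: [-0.2, -0.5, -1.9]
gripper_width: 0.04
gripper_force: 25.0
time_s: 10.3
tcp_pos: [0.503, 0.3043, 0.2414]
eef_rot: [-180.0, 0.1, -99.8]
contact_force: [0.3, 0.7, 0.1]
gripper_width: 0.0522
gripper_force: 0.0
time_s: 10.8
tcp_pos: [0.504, 0.3049, 0.3975]
eef_rot: [-179.6, 0.5, -99.7]
contact_force: [0.9, -0.1, -0.0]
gripper_width: 0.0528
gripper_force: 0.0
go [ 0.2251 -0.1347  0.0147] [-3.000e-02  4.100e-01  6.076e+01] t 10.85 n 8.0
go [ 0.2251 -0.1347  0.0147] [-4.7000e-01 -4.0000e-02 -1.1924e+02] t 10.85 n 14.0
```

View pics/w4.png

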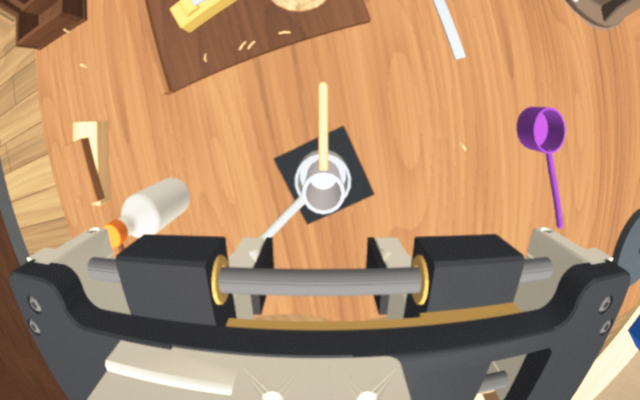

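The tall pot stands inside the wide pot on the mat. Its rim is centred near (323,186), the wide rim is around it, and the handles point up and lower-left, about 135° apart. Thumb plane next.

```bash
python3 -m pendant '[[[0.13,-0.07,0,0,0,42,0.25],[0.13,-0.07,0,0,0,42,0.25],[0.13,-0.07,0,0,0,42,0.25],[0.13,-0.07,0,0,0,42,0.25],[0.13,-0.07,0,0,0,42,0.25]]]' ;python3 -c "
from h import *
go(.598,.060,.2,-158.5)"
```

```text
time_s: 11.35
tcp_pos: [0.55, 0.1623, 0.3898]
eef_rot: [180.0, -0.1, -142.3]
contact_force: [-0.5, 0.2, -0.0]
gripper_width: 0.0546
gripper_force: 0.0
go [ 0.0246 -0.1103  0.0308] [ 1.000e-02 -8.000e-02  1.623e+01] t 11.35 n 3.0
```

```bash
python3 -m pendant '[[[0.025,-0.11,0.031,0,0,16,0.25],[0.025,-0.11,0.031,0,0,16,0.25],[0.025,-0.11,0.031,0,0,16,0.25],[0.025,-0.11,0.031,0,0,16,0.25],[0.025,-0.11,0.031,0,0,16,0.25]]]' ;python3 -c "
from h import *
import pickle
p=r.camera_params('wrist'); im=r.capture('wrist'); cv2.imwrite('pics/w5.png',im[:,:,::-1]); pickle.dump(p,open('w5.pkl','wb'))
go(.598,.060,.028,-158.5)"
```

```text
time_s: 11.85
tcp_pos: [0.5982, 0.0621, 0.359]
eef_rot: [180.0, -0.1, -157.8]
contact_force: [-0.7, -0.3, -0.5]
gripper_width: 0.0548
gripper_force: 0.0
go [ 0.0011 -0.0024  0.1725] [ 0.01 -0.02  0.78] t 11.9 n 4.0
```

View pics/w5.png

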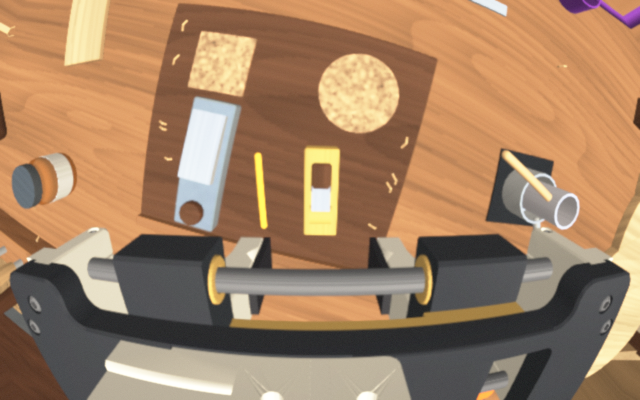

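The thumb plane sits at (322,191), aligned with the tool. The pencil is 55 px to the left at (260,190), the corks are bare at (223,63) and (358,93), and the nested pots are still standing at right.

```bash
python3 - <<'E'
from h import *
import pickle
p=pickle.load(open('w5.pkl','rb'))
P=lambda u,v,z: pt(p,u,v,z)[:2].round(4)
t=np.array([P(*q,.042) for q in((305,148),(340,149),(338,235),(305,235))]);print('thumb',t.tolist(),t.mean(0))
for n,s in dict(R=(300,40,420,145),S=(170,20,265,105)).items():
    im=cv2.imread('pics/w5.png');hsv=cv2.cvtColor(im,cv2.COLOR_BGR2HSV).astype(int);a,b,c,d=s
    m=((hsv[...,2]>175)).astype(np.uint8)[b:d,a:c];m=cv2.morphologyEx(m,cv2.MORPH_CLOSE,np.ones((5,5)))
    k=max(cv2.findContours(m,0,2)[0],key=cv2.contourArea)[:,0]+[a,b]
    W=np.array([P(*q,.016) for q in k]).astype(np.float32);rc=cv2.minAreaRect(W);print(n,rc,cv2.minEnclosingCircle(W))
print('pencil',P(260,190,.016))
c=t.mean(0);go(*c,.03,-158.5)
E
```

```text
thumb [[0.5617, 0.0312], [0.5498, 0.0627], [0.6321, 0.0958], [0.645, 0.0641]] [0.59715 0.06345]
R ((0.48847445845603943, 0.060586947947740555), (0.08402291685342789, 0.08511275053024292), 23.34063148498535) ((0.48896127939224243, 0.06040128692984581), 0.04309352487325668)
S ((0.5099928379058838, -0.08817828446626663), (0.06571298837661743, 0.06642153114080429), 8.169142723083496) ((0.5103000402450562, -0.08874999731779099), 0.04520002752542496)
pencil [0.6252 0.0022]
go [0.0006 0.0011 0.1705] [ 0.01 -0.02  0.78] t 11.9 n 4.0
```

```bash
python3 -m pendant '[[[0.001,0,0.05,0,0,0.7,0.25],[0.001,0,0.1,0,0,0.7,0.25],[0.001,0,0.145,0,0,0.7,0.25],[0.001,0,0.166,0,0,0.7,0.25],[0.001,0,0.166,0,0,0.7,0.25]]]' ; python3 -m pendant '[[[0,0,0,0,0,0,-0.9],[0,0,0,0,0,0,-0.9],[0,0,0,0,0,0,-0.9],[0,0,0,0,0,0,-0.9],[0,0,0,0,0,0,-0.9]]]' 30; python3 -m pendant '[[[0,0,-0.03,0,0,0,-0.9],[0,0,-0.07,0,0,0,-0.9],[0,0,-0.11,0,0,0,-0.9],[0,0,-0.15,0,0,0,-0.9],[0,0,-0.15,0,0,0,-0.9]]]';python3 -c "
from h import *
go(.492,-.3145,.18,-161.3)"
```

```text
time_s: 12.4
tcp_pos: [0.5965, 0.0632, 0.1925]
eef_rot: [-180.0, -0.2, -158.3]
contact_force: [0.3, 0.6, -0.1]
gripper_width: 0.055
gripper_force: 0.0
time_s: 12.9
tcp_pos: [0.5974, 0.0624, 0.1942]
eef_rot: [180.0, 0.1, -158.4]
contact_force: [-2.5, 4.7, 3.9]
gripper_width: 0.0342
gripper_force: 29.9
time_s: 13.4
tcp_pos: [0.5988, 0.062, 0.3497]
eef_rot: [-179.9, 0.5, -158.4]
contact_force: [1.0, 0.2, -2.4]
gripper_width: 0.0338
gripper_force: 29.9
go [ 0.2378 -0.3108  0.0088] [-0.05  0.55  2.88] t 13.4 n 8.0
```

```bash
python3 -m pendant '[[[0.12,-0.156,0,0,0,2.9,-0.9],[0.12,-0.156,0,0,0,2.9,-0.9],[0.12,-0.156,0,0,0,2.9,-0.9],[0.12,-0.156,0,0,0,2.9,-0.9],[0.12,-0.156,0,0,0,2.9,-0.9]]]';  python3 -m pendant '[[[0.11,-0.161,0,0,0,0,-0.9],[0.11,-0.161,0,0,0,0,-0.9],[0.11,-0.161,0,0,0,0,-0.9],[0.11,-0.161,0,0,0,0,-0.9],[0.11,-0.161,0,0,0,0,-0.9]]]'; python3 -c "
from h import *
go(.492,-.3145,.033,-161.3)"
```

```text
time_s: 13.9
tcp_pos: [0.5405, -0.1315, 0.3426]
eef_rot: [180.0, -0.2, -161.6]
contact_force: [-0.0, 0.6, -2.8]
gripper_width: 0.0338
gripper_force: 29.9
time_s: 14.4
tcp_pos: [0.4882, -0.3189, 0.3423]
eef_rot: [179.9, -0.1, -161.6]
contact_force: [-1.4, 0.1, -3.5]
gripper_width: 0.0335
gripper_force: 29.9
go [-0.0053  0.0029  0.1503] [ 0.05 -0.12 -0.34] t 14.4 n 4.0
```

```bash
python3 -m pendant '[[[-0.005,0.003,0.05,0,0,0,-0.9],[-0.005,0.003,0.1,0,0,0,-0.9],[-0.005,0.003,0.13,0,0,0,-0.9],[-0.005,0.003,0.143,0,0,0,-0.9],[-0.005,0.003,0.149,0,0,0,-0.9]]]' ; python3 -m pendant '[[[0,0,0,0,0,0,-0.9],[0,0,0,0,0,0,0.2],[0,0,0,0,0,0,0.2],[0,0,0,0,0,0,0.2],[0,0,0,0,0,0,0.2]]]'; python3 -m pendant '[[[0,0,-0.03,0,0,0,0.2],[0,0,-0.07,0,0,0,0.2],[0,0,-0.11,0,0,0,0.2],[0,0,-0.15,0,0,0,0.2],[0,0,-0.18,0,0,0,0.2]]]';python3 - <<'E'
from h import *
import pickle
p=r.camera_params('wrist');im=r.capture('wrist'); cv2.imwrite('pics/w6.png',im[:,:,::-1]); pickle.dump(p,open('w6.pkl','wb'))
go(.503,.3045,.23,-100)
E
```

```text
time_s: 14.9
tcp_pos: [0.4939, -0.3102, 0.1932]
eef_rot: [179.9, -0.1, -161.3]
contact_force: [0.2, -0.6, -1.3]
gripper_width: 0.034
gripper_force: 29.9
time_s: 15.4
tcp_pos: [0.4943, -0.3106, 0.1957]
eef_rot: [-179.9, 0.1, -161.4]
contact_force: [0.9, 0.3, 1.1]
gripper_width: 0.0522
gripper_force: 0.0
time_s: 15.9
tcp_pos: [0.494, -0.3106, 0.3781]
eef_rot: [-179.9, 0.1, -161.3]
contact_force: [1.3, -0.2, -0.5]
gripper_width: 0.0527
gripper_force: 0.0
go [-0.2051  0.5806 -0.0086] [ -0.57   0.15 -61.3 ] t 15.95 n 13.0
```

View pics/w6.png

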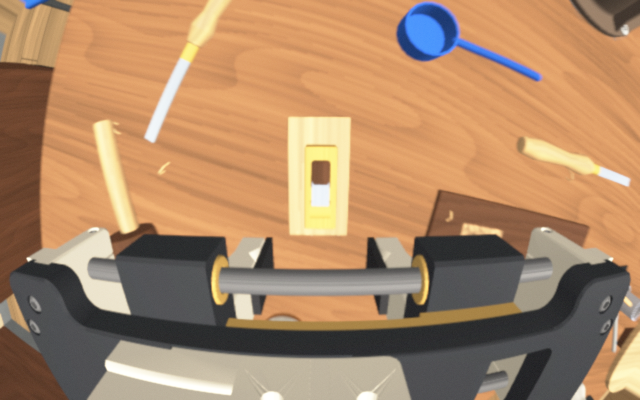

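The plane lies along the rest, with rest corners at (288,117) to (348,236) and the plane at (306,145) to (337,228). I'll check the offset and start back.

```bash
python3 - <<'E'
from h import *
import pickle
p=pickle.load(open('w6.pkl','rb'))
P=lambda u,v,z: pt(p,u,v,z)[:2]
print(np.mean([P(*q,.010) for q in((288,117),(350,117),(348,236),(289,234))],0),np.mean([P(*q,.040) for q in((306,145),(338,145),(337,228),(305,228))],0))
E
python3 -m pendant '[[[-0.08,0.23,0,0,0,-41,0.2],[-0.08,0.23,0,0,0,-41,0.2],[-0.08,0.23,0,0,0,-41,0.2],[-0.08,0.23,0,0,0,-41,0.2],[-0.08,0.23,0,0,0,-41,0.2]]]'; python3 -c "
from h import *
go(.503,.3045,.22,-100)"
```

```text
[ 0.49103738 -0.31432854] [ 0.49405983 -0.31010006]
time_s: 16.45
tcp_pos: [0.4958, -0.0651, 0.3751]
eef_rot: [-179.9, 0.1, -120.0]
contact_force: [1.0, -0.2, 0.1]
gripper_width: 0.0526
gripper_force: 0.0
go [-0.3236  0.1786 -0.0037] [ -0.06   0.05 -20.01] t 16.45 n 8.0
```

```bash
python3 -m pendant '[[[-0.17,0.095,0,0,0,-20,0.2],[-0.17,0.095,0,0,0,-20,0.2],[-0.17,0.095,0,0,0,-20,0.2],[-0.17,0.095,0,0,0,-20,0.2],[-0.17,0.095,0,0,0,-20,0.2]]]'; python3 -c "
from h import *
go(.503,.3045,.22,-100)"
```

```text
time_s: 16.95
tcp_pos: [0.5004, 0.132, 0.3749]
eef_rot: [-179.9, 0.1, -100.1]
contact_force: [0.3, -0.4, 0.3]
gripper_width: 0.0525
gripper_force: 0.0
go [-0.1703  0.0277 -0.0039] [-0.06  0.07 -0.1 ] t 16.95 n 4.0
```

```bash
python3 -m pendant '[[[-0.17,0.028,0,0,0,0,0.3],[-0.17,0.028,0,0,0,0,0.3],[-0.17,0.028,0,0,0,0,0.3],[-0.17,0.028,0,0,0,0,0.3],[-0.17,0.028,0,0,0,0,0.3]]]'; python3 -c "
from h import *
import pickle
p=r.camera_params('wrist');im=r.capture('wrist'); cv2.imwrite('pics/w7.png',im[:,:,::-1]); pickle.dump(p,open('w7.pkl','wb'))
print(np.round([proj(p,(.503+.02*np.cos(a),.3045+.02*np.sin(a),.098)) for a in np.arange(0,6.28,1.57)]))
go(.503,.3045,.082,-100)"
```

```text
time_s: 17.45
tcp_pos: [0.5032, 0.3024, 0.3741]
eef_rot: [180.0, -0.0, -100.2]
contact_force: [-0.2, -0.3, -0.5]
gripper_width: 0.0569
gripper_force: 0.0
[[297. 211.]
 [323. 229.]
 [342. 204.]
 [315. 185.]]
go [-0.0037  0.0007  0.1331] [ 0.03 -0.04 -0.27] t 17.5 n 3.0
```

View pics/w7.png

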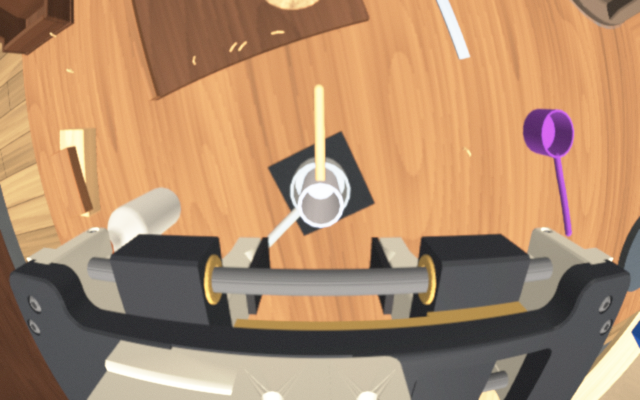

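The nested pots are undisturbed: tall rim at (321,204) and wide rim around (320,190).

```bash
python3 -m pendant '[[[-0.002,0,0.05,0,0,0,0.3],[-0.002,0,0.1,0,0,0,0.3],[-0.002,0,0.133,0,0,0,0.3],[-0.002,0,0.133,0,0,0,0.3],[-0.002,0,0.133,0,0,0,0.3]]]' ; python3 -m pendant '[[[0,0,0,0,0,0,-0.8],[0,0,0,0,0,0,-0.8],[0,0,0,0,0,0,-0.8],[0,0,0,0,0,0,-0.8],[0,0,0,0,0,0,-0.8]]]' 25; python3 -m pendant '[[[0,0,-0.02,0,0,0,-0.8],[0,0,-0.05,0,0,0,-0.8],[0,0,-0.09,0,0,0,-0.8],[0,0,-0.12,0,0,0,-0.8],[0,0,-0.12,0,0,0,-0.8]]]';python3 -c "
from h import *
go(.510,-.0882,.2,-100)"
```

```text
time_s: 18.0
tcp_pos: [0.5042, 0.3011, 0.2425]
eef_rot: [-180.0, -0.0, -100.4]
contact_force: [0.2, -0.5, 0.9]
gripper_width: 0.0574
gripper_force: 0.0
time_s: 18.5
tcp_pos: [0.5039, 0.3024, 0.2435]
eef_rot: [-179.9, 0.1, -100.3]
contact_force: [-2.9, -0.5, 8.2]
gripper_width: 0.0402
gripper_force: 25.0
time_s: 19.0
tcp_pos: [0.5045, 0.3026, 0.3672]
eef_rot: [-179.7, 0.4, -100.3]
contact_force: [0.9, -0.1, -2.0]
gripper_width: 0.0397
gripper_force: 24.9
go [ 0.3836 -0.0753  0.0059] [-0.31  0.4  -0.31] t 19.0 n 8.0
```

```bash
python3 -m pendant '[[[0.22,-0.043,0,0,0,0,-0.8],[0.22,-0.043,0,0,0,0,-0.8],[0.22,-0.043,0,0,0,0,-0.8],[0.22,-0.043,0,0,0,0,-0.8],[0.22,-0.043,0,0,0,0,-0.8]]]'; python3 -m pendant '[[[0.163,-0.032,0,0,0,0,-0.8],[0.163,-0.032,0,0,0,0,-0.8],[0.163,-0.032,0,0,0,0,-0.8],[0.163,-0.032,0,0,0,0,-0.8],[0.163,-0.032,0,0,0,0,-0.8]]]'; python3 -c "
from h import *
go(.510,-.0882,.0885,-100)"
```

```text
time_s: 19.5
tcp_pos: [0.5052, 0.0746, 0.3614]
eef_rot: [179.9, -0.0, -100.5]
contact_force: [0.1, 0.3, -1.2]
gripper_width: 0.0401
gripper_force: 24.9
time_s: 20.0
tcp_pos: [0.5079, -0.0907, 0.3611]
eef_rot: [179.9, -0.0, -100.6]
contact_force: [-0.6, 0.0, -2.3]
gripper_width: 0.04
gripper_force: 24.9
go [-0.0028 -0.0018  0.1136] [ 0.06 -0.01 -0.57] t 20.0 n 3.0
```

```bash
python3 -m pendant '[[[-0.003,-0.002,0.04,0,0,0,-0.8],[-0.003,-0.002,0.08,0,0,0,-0.8],[-0.003,-0.002,0.1,0,0,0,-0.8],[-0.003,-0.002,0.108,0,0,0,-0.8],[-0.003,-0.002,0.11,0,0,0,-0.8]]]' ; python3 -m pendant '[[[0,0,0.001,0,0,0,-0.8],[0,0,0.001,0,0,0,-0.8]]]'
```

```text
time_s: 20.5
tcp_pos: [0.5106, -0.0853, 0.2514]
eef_rot: [179.9, -0.1, -100.3]
contact_force: [-4.9, 0.5, 6.7]
gripper_width: 0.0395
gripper_force: 25.0
time_s: 20.7
tcp_pos: [0.5111, -0.0853, 0.2515]
eef_rot: [-180.0, 0.0, -100.3]
contact_force: [-0.8, 0.1, -2.2]
gripper_width: 0.04
gripper_force: 25.0
```

```bash
python3 -m pendant '[[[0.002,0,0.001,0,0,0,-0.8],[0.002,0,0.002,0,0,0,-0.8],[0.002,0,0.002,0,0,0,-0.8]]]'; python3 -m pendant '[[[0,0,0.001,0,0,0,-0.8],[0,0,0.002,0,0,0,-0.8],[0,0,0.002,0,0,0,-0.8]]]'
```

```text
time_s: 21.0
tcp_pos: [0.5113, -0.087, 0.2512]
eef_rot: [-179.8, 0.1, -100.3]
contact_force: [-7.4, 5.9, 20.1]
gripper_width: 0.0402
gripper_force: 25.1
time_s: 21.3
tcp_pos: [0.5114, -0.087, 0.2509]
eef_rot: [-179.8, 0.1, -100.3]
contact_force: [-12.3, 8.3, 37.0]
gripper_width: 0.0403
gripper_force: 25.3
```

In contact now, so I'll ease up slightly, release and retreat.

```bash
python3 -m pendant '[[[0,0,-0.003,0,0,0,-0.8],[0,0,-0.003,0,0,0,0.3],[0,0,-0.003,0,0,0,0.3],[0,0,-0.003,0,0,0,0.3],[0,0,-0.003,0,0,0,0.3]]]'; python3 -m pendant '[[[0,0,-0.03,0,0,0,0.3],[0,0,-0.07,0,0,0,0.3],[0,0,-0.11,0,0,0,0.3],[0,0,-0.13,0,0,0,0.3],[0,0,-0.13,0,0,0,0.3]]]'; python3 - <<'E'
from h import *
import pickle
p=r.camera_params('wrist');im=r.capture('wrist'); cv2.imwrite('pics/w8.png',im[:,:,::-1]); pickle.dump(p,open('w8.pkl','wb'))
print(np.round(proj(p,(.51,-.0882,.106))))
go(.503,.3035,.22,34); go(.503,.3035,.22,-146)
E
```

```text
time_s: 21.8
tcp_pos: [0.5108, -0.0877, 0.2494]
eef_rot: [180.0, -0.0, -100.4]
contact_force: [0.1, -0.0, 0.0]
gripper_width: 0.0563
gripper_force: 0.0
time_s: 22.3
tcp_pos: [0.5116, -0.0878, 0.383]
eef_rot: [-179.7, 0.1, -100.3]
contact_force: [0.5, 0.4, 0.2]
gripper_width: 0.0571
gripper_force: 0.0
[322. 204.]
go [-0.3834  0.0782  0.0021] [  -0.15   -0.15 -134.36] t 22.35 n 16.0
go [-0.3834  0.0782  0.0021] [-0.12  0.12 45.64] t 22.35 n 8.0
```

View pics/w8.png

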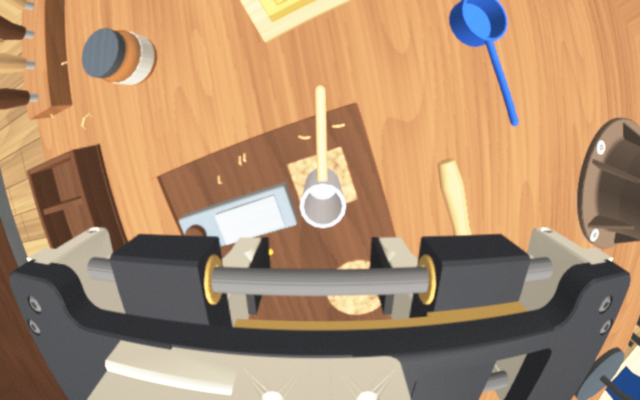

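The tall pot stands on the square cork with its rim at (323,204), where a centred pot would project (322,204). Now the wide pot.

```bash
python3 -m pendant '[[[-0.22,0.045,0,0,0,42.5,0.7],[-0.22,0.045,0,0,0,42.5,0.7],[-0.22,0.045,0,0,0,42.5,0.7],[-0.22,0.045,0,0,0,42.5,0.7],[-0.22,0.045,0,0,0,42.5,0.7]]]'; python3 -c "
from h import *
go(.503,.3035,.2,-146)"
```

```text
time_s: 22.85
tcp_pos: [0.5056, 0.1359, 0.3782]
eef_rot: [180.0, -0.1, -139.3]
contact_force: [1.1, -0.1, -0.2]
gripper_width: 0.0745
gripper_force: 0.0
go [-0.1073  0.1288  0.0191] [ 0.02 -0.12  6.66] t 22.85 n 4.0
```

```bash
python3 -m pendant '[[[-0.107,0.129,0.019,0,0,6.7,1],[-0.107,0.129,0.019,0,0,6.7,1],[-0.107,0.129,0.019,0,0,6.7,1],[-0.107,0.129,0.019,0,0,6.7,1],[-0.107,0.129,0.019,0,0,6.7,1]]]'; python3 - <<'E'
from h import *
import pickle
p=r.camera_params('wrist');im=r.capture('wrist'); cv2.imwrite('pics/w9.png',im[:,:,::-1]); pickle.dump(p,open('w9.pkl','wb'))
print(np.round([proj(p,(.503+.031*np.cos(a),.3035+.031*np.sin(a),.046)) for a in np.radians(34+np.arange(0,360,90))]))
go(.503,.3035,.0315,-146)
E
```

```text
time_s: 23.35
tcp_pos: [0.5018, 0.3042, 0.3581]
eef_rot: [-180.0, -0.2, -145.5]
contact_force: [-0.2, -0.7, -0.3]
gripper_width: 0.0877
gripper_force: 0.0
[[319. 226.]
 [351. 197.]
 [319. 165.]
 [287. 196.]]
go [-0.0019  0.0002  0.1681] [-0.04 -0.19  0.4 ] t 23.4 n 4.0
```

View pics/w9.png

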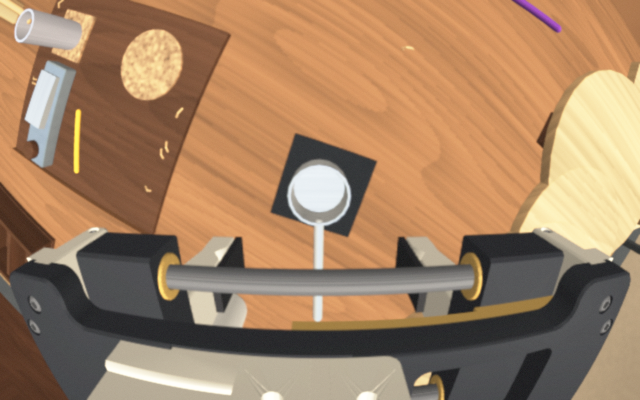

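The wide pot's rim is at (319,193), with its handle straight down the picture to (318,318), aligned with the tool. The grasp is good to go.

```bash
python3 -m pendant '[[[0,0,0.05,0,0,0,1],[0,0,0.1,0,0,0,1],[0,0,0.148,0,0,0,1],[0,0,0.166,0,0,0,1],[0,0,0.166,0,0,0,1]]]' ; python3 -m pendant '[[[0,0,0,0,0,0,-0.6],[0,0,0,0,0,0,-0.6],[0,0,0,0,0,0,-0.6],[0,0,0,0,0,0,-0.6],[0,0,0,0,0,0,-0.6]]]' 30; python3 -m pendant '[[[0,0,-0.02,0,0,0,-0.6],[0,0,-0.05,0,0,0,-0.6],[0,0,-0.09,0,0,0,-0.6],[0,0,-0.12,0,0,0,-0.6],[0,0,-0.12,0,0,0,-0.6]]]';python3 -c "
from h import *
go(.489,.0605,.15,-146)"
```

```text
time_s: 23.9
tcp_pos: [0.5015, 0.2992, 0.1913]
eef_rot: [-179.9, -0.4, -145.8]
contact_force: [0.0, 0.4, 0.7]
gripper_width: 0.0874
gripper_force: 0.0
time_s: 24.4
tcp_pos: [0.5026, 0.3023, 0.1963]
eef_rot: [180.0, 0.2, -145.7]
contact_force: [-1.7, 0.5, 7.1]
gripper_width: 0.0624
gripper_force: 30.0
time_s: 24.9
tcp_pos: [0.5031, 0.3026, 0.3198]
eef_rot: [179.9, 0.5, -145.6]
contact_force: [0.5, 0.1, -2.4]
gripper_width: 0.0621
gripper_force: 30.0
go [ 0.1484 -0.1919  0.0093] [0.07 0.46 0.35] t 24.9 n 5.0
```

```bash
python3 -m pendant '[[[0.149,-0.192,0,0,0,0,-0.6],[0.149,-0.192,0,0,0,0,-0.6],[0.149,-0.192,0,0,0,0,-0.6],[0.149,-0.192,0,0,0,0,-0.6],[0.149,-0.192,0,0,0,0,-0.6]]]';python3 -m pendant '[[[0,0,0.02,0,0,0,-0.6],[0,0,0.05,0,0,0,-0.6],[0,0,0.05,0,0,0,-0.6],[0,0,0.05,0,0,0,-0.6]]]'; python3 -c "
from h import *
go(.489,.0605,.046,-146)"
```

```text
time_s: 25.4
tcp_pos: [0.4861, 0.057, 0.3141]
eef_rot: [180.0, -0.1, -145.7]
contact_force: [1.4, 0.1, -2.9]
gripper_width: 0.0625
gripper_force: 30.0
time_s: 25.8
tcp_pos: [0.4872, 0.0592, 0.2645]
eef_rot: [180.0, -0.1, -145.7]
contact_force: [0.1, -1.1, -2.1]
gripper_width: 0.0623
gripper_force: 30.0
go [-0.0023  0.0001  0.0595] [ 0.   -0.12  0.32] t 25.8 n 2.0
```

```bash
python3 -m pendant '[[[-0.003,0,0.03,0,0,0,-0.6],[-0.003,0,0.05,0,0,0,-0.6],[-0.003,0,0.056,0,0,0,-0.6],[-0.003,0,0.056,0,0,0,-0.6],[-0.003,0,0.056,0,0,0,-0.6]]]'
```

```text
time_s: 26.3
tcp_pos: [0.4905, 0.0615, 0.2099]
eef_rot: [-180.0, 0.1, -145.6]
contact_force: [0.4, -0.6, -2.7]
gripper_width: 0.0625
gripper_force: 30.0
```

```bash
python3 -m pendant '[[[0,0,0.001,0,0,0,-0.6],[0,0,0.002,0,0,0,-0.6],[0,0,0.002,0,0,0,-0.6]]]'
```

```text
time_s: 26.6
tcp_pos: [0.4903, 0.0613, 0.2081]
eef_rot: [-180.0, 0.1, -145.7]
contact_force: [-3.0, 0.4, 9.8]
gripper_width: 0.0625
gripper_force: 30.0
```

```bash
python3 -m pendant '[[[0,0,0.001,0,0,0,-0.6],[0,0,0.001,0,0,0,-0.6],[0,0,0.001,0,0,0,-0.6]]]'
```

```text
time_s: 26.9
tcp_pos: [0.4903, 0.0613, 0.208]
eef_rot: [-180.0, 0.1, -145.6]
contact_force: [-7.9, 0.3, 21.3]
gripper_width: 0.0627
gripper_force: 30.0
```

```bash
python3 -m pendant '[[[0,0,-0.002,0,0,0,-0.6],[0,0,-0.002,0,0,0,0.8],[0,0,-0.002,0,0,0,0.8],[0,0,-0.002,0,0,0,0.8],[0,0,-0.002,0,0,0,0.8]]]'; python3 -m pendant '[[[0,0,-0.03,0,0,0,0.8],[0,0,-0.07,0,0,0,0.8],[0,0,-0.12,0,0,0,0.8],[0,0,-0.17,0,0,0,0.8],[0,0,-0.17,0,0,0,0.8]]]'; python3 - <<'E'
from h import *
p=r.camera_params('wrist');im=r.capture('wrist'); cv2.imwrite('pics/w10.png',im[:,:,::-1])
print(np.round(proj(p,(.489,.0605,.058))),np.round([proj(p,(.489+.042*np.cos(a),.0605+.042*np.sin(a),.016)) for a in np.radians(34+np.arange(0,360,90))]))
E
```

```text
time_s: 27.4
tcp_pos: [0.49, 0.061, 0.2076]
eef_rot: [-180.0, -0.0, -145.7]
contact_force: [0.2, 0.7, -0.6]
gripper_width: 0.0786
gripper_force: 0.0
time_s: 27.9
tcp_pos: [0.4917, 0.0614, 0.3848]
eef_rot: [-179.8, 0.7, -145.6]
contact_force: [0.8, 0.2, 0.3]
gripper_width: 0.0787
gripper_force: 0.0
[322. 185.] [[321. 211.]
 [358. 177.]
 [322. 140.]
 [285. 176.]]
```

View pics/w10.png

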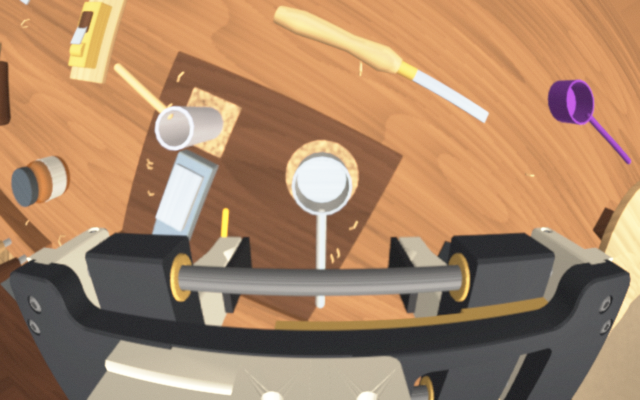

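The wide pot is on the round cork with its rim at (322,183), against (322,185) for a centred one. The tall pot is on the square cork at (190,127), and the thumb plane is on the rest at (92,33). Everything is released and the arm is clear.

```bash
python3 -c "
from plant import r
print(r.close_job())"
```

```text
the job is handed in; nothing more can be done
None
```

I handed the job in at about 28 s on the robot's clock, but the hand-in gave no verdict: by the wrist camera, the pots were nested on the mat with handles about 135° apart, the thumb plane is on the rest about 5 mm off centre, both pots are back on their corks within about 2 mm of centre, and the arm never went near the steel plane or glue bottle.

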